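# Fetch the sample-vial carrier from the bench drawer and hold it out level

## Task

Pull the drawer of the bench-top drawer unit well open by its handle, take the vial carrier inside by its own handle bar and lift it straight out until its underside is at least 3 cm above the top of the unit, so that a colleague can take it from you. Keep it level all the way, because the vials only stand in their wells, and hold it up there steady and level for at least three seconds; finish while still holding it, with the drawer left open. Leave the tip box in the drawer, and do not disturb the glassware and other things on the bench.

Things in the scene. Friction and masses are not known exactly. Their poses are not given: they have to be found in the camera images.
- unit: fixed bench-top drawer unit, grey laminate with a white drawer front, 300 mm deep (its x), 340 mm wide (its y), 150 mm high, with a stack of three dishes (94 mm wide, 45 mm high) fixed on the back of its top, standing on the bench; origin at the middle of the lower front edge (drawer shut), z up; its front faces its own -x, roughly towards the robot (turned by up to 15 degrees either way)
- drawer (a joint): opening of the unit's only drawer in m: 0 = shut, 0.20 = fully out at its stop; it slides along the unit's -x and stays where it is left, with about 1.5 N of friction. It may start up to 20 mm ajar
- drawer_handle (a point): centre of the drawer's steel bar pull, moves with it; bar along the unit's y, 130 mm long, 8 mm thick front to back, 10 mm high, on two 10 mm round standoffs 56 mm either side of the centre; 42 mm in front of the front panel, 38 mm below the unit's top, 112 mm above the bench: it can be pinched front to back from above. Axes as the unit's
- drawer_floor (a point): centre of the drawer's inner floor, 21 mm above the bench, moves with the drawer; axes as the unit's. Inside 260 mm long (x), 292 mm wide (y); a divider at x = 40 mm cuts off the rear, where three jars stand fixed; sides and divider stand 65 mm above the floor; the 16 mm thick front panel, just beyond x = -130 mm here, stands 124 mm above the floor (145 mm above the bench)
- carrier: loose white plastic vial carrier in the front part of the drawer, left or right: open box 105 (its x) x 71 x 36 mm high with 3 x 2 square wells, 6 mm uprights outside its short ends (117 mm overall), handle bar between them; 0.3 kg loaded. Origin: centre of underside, z up; x within 23 degrees of the unit's x. Its rear clears the unit's top once the drawer is out about 155 mm
- carrier_grip (a point): middle of the carrier's handle bar, 98 mm above the carrier's underside; the bar runs along the carrier's x, 105 mm of it free between the uprights, 12 mm wide (carrier's y), 14 mm high; nothing else in the drawer reaches within 19 mm below it: the vials' tops are 37 mm below this point. Axes as the carrier's
- vial0: amber glass sample vial with black cap, 27.5 mm diameter, 58 mm high, standing loosely in a 31 mm well of the carrier (well floor 3 mm above the carrier's underside) at carrier x -34 mm, y -17 mm; origin at the centre of its underside, z up. One of the six wells is empty
- vial1: amber glass sample vial with black cap, 27.5 mm diameter, 58 mm high, standing loosely in a 31 mm well of the carrier (well floor 3 mm above the carrier's underside) at carrier x -34 mm, y 17 mm; origin at the centre of its underside, z up. One of the six wells is empty
- vial2: amber glass sample vial with black cap, 27.5 mm diameter, 58 mm high, standing loosely in a 31 mm well of the carrier (well floor 3 mm above the carrier's underside) at carrier x 0 mm, y -17 mm; origin at the centre of its underside, z up. One of the six wells is empty
- vial3: amber glass sample vial with black cap, 27.5 mm diameter, 58 mm high, standing loosely in a 31 mm well of the carrier (well floor 3 mm above the carrier's underside) at carrier x 0 mm, y 17 mm; origin at the centre of its underside, z up. One of the six wells is empty
- vial4: amber glass sample vial with black cap, 27.5 mm diameter, 58 mm high, standing loosely in a 31 mm well of the carrier (well floor 3 mm above the carrier's underside) at carrier x 34 mm, y -17 mm; origin at the centre of its underside, z up. One of the six wells is empty
- tip_box: loose closed box of pipette tips, white base and clear lid, 110 x 80 mm, 62 mm high, in the front part of the drawer on the side away from the carrier; origin at the centre of its underside. To be left in the drawer
- flask_large: conical glass flask, 84 mm diameter, 140 mm high, on the bench to the left; origin at the centre of its underside. Not to be disturbed
- flask_small: conical glass flask, 64 mm diameter, 105 mm high, on the bench to the right; origin at the centre of its underside. Not to be disturbed
- reagent: amber reagent bottle, 60 mm diameter, 125 mm high, on the bench to the left; origin at the centre of its underside. Not to be disturbed
- tub: round tub with blue lid, about 96 mm diameter, 85 mm high, on the bench to the right; origin at the centre of its underside. Not to be disturbed
- marker: marker pen lying on the bench to the right, near the robot, about 135 mm long, 15 mm high; origin near its middle, on the bench. Not to be disturbed

How it is judged:
By the outcome, as a careful person would: the job done as asked, in the order asked, and still so for the second after the job is handed in, while the arm keeps its last pose, push and grip.
It also fails if it takes over 58 s, if anything falls off the work surface, if the arm or the gripper's body presses on something with over 40 N, if the wrist force passes 120 N, or if a joint passes its speed limit or range.

## Robot

A 6-joint arm with a two-finger parallel gripper is mounted at the origin on the work surface. World frame = base frame: x ahead of the robot, y to its left, z up, the work surface at z = 0. Lengths are in m, angles in rad, forces in N, time in s.
With the tool pointing down it reaches from about 0.4 to 0.825 m from the base axis. Payload 7 kg.
Tool frame: the origin (TCP) lies on the centre line of the jaws, within the pads' length; the fingertips stand tip_reach ahead of it and the grasp point (between the pads) is the TCP (tip_reach is the distance from the TCP to the fingertips, in m); z points along the fingers, y is the line along which they close (so a half turn about z gives the same grasp; the last joint's range is limited). The gripper opens to 88 mm and grips with 3 to 60 N. Pads are 19 mm wide; open, the fingers measure 130 mm over their backs; the gripper's body (78 mm by 193 mm) begins 47 mm behind the grasp point.
Start: joints at [1.449, 0.359, 0.012, 0, -1.224, -0.288], TCP at [0.269, 0.619, 0.246] pointing down, gripper open.
Joint ranges: [-3.07, 3.07], [-1.43, 2.12], [-1.02, 1.25], [-3.03, 1.67], [-3.05, -0], [-3.03, 3.03]. Speed limits (rad/s): [2.39, 2.39, 3.01, 3.14, 3.14, 3.14].

## Interface

Orientations are given as [roll, pitch, yaw] about the fixed x, y, z axes, in that order (R = Rz(yaw) Ry(pitch) Rx(roll)).
In Python, from station import get_state, grab_frame, calibration, job_done, find_in, mark_of, tip_reach gives the robot as it stands.
- The arm moves only by the shell command python3 -m handwheel 'ROWS' [OPENING] [FORCE]. ROWS is JSON, a list of rows, each an object with "delta_pos": the shift along the world's x, y, z in units of 30 mm (1.0 is 30 mm), a list of three; "dr": the turn, a rotation vector about the world's x, y, z in degrees, a list of three. In form: [{"delta_pos": [tx, ty, tz], "dr": [rx, ry, rz]}, ...]. A call has 1 to 10 rows; each row shifts and turns the commanded pose from where the row before left it; what a row does not reach is not made up. A row lasts 1/10 s, in which the tool goes at most 50 mm and 8.59 degrees, less where a joint would pass 70% of its speed; a pose out of reach is approached as far as the arm can. A call is refused whole if a number of a shift passes 1 or a number of a turn 8.59, either way. A call with a gripper value outside its range is refused whole. OPENING is the closure, from -1 (fully open) to 1 (shut), set as the call begins (- or left out, the last holds). The fingers move at their own pace and stop on an object; FORCE is the grip in N (left out, the last holds). Time passes only in rows, so rows that do not move let the fingers close. It gives the time, the measured TCP pose, the force, the opening and the grip force at its end, in the units of the state.
- get_state(): the state, without advancing time (a new reading comes with each control period).
- grab_frame(name): name is "side" or "top"; returns the picture (480x640x3 uint8, red, green, blue); there is no depth.
- calibration(name): a dict with "fx", "fy", "cx", "cy" (pixels), "extrinsics" (4x4, takes a point from world to camera coordinates). Camera axes: x right, y down, z forward; pixel columns grow to the right and rows downward; lengths in m; the calibration is good to about 2 mm. A picture is of the moment at which its call begins. calibration takes no time and is no camera call.
- job_done(): hands the job in; it is judged then, once.
Trained networks look in the newest picture that a camera, given by its name, has taken for a name from the list of things; names that differ only in an ending like _2 or _b are one class to them, and where a whole thing is asked for, a point or a joint stands for the part that bears it (a point fixed in the world has none). Each returns a list of dicts, best first, with "conf" (0 to 1); they miss things now and then, are a little off and sometimes report something else, mostly with a low value. They report only what shows in the picture. A call takes as long as a camera call.
- find_in(camera, query): "location" ([column, row] in pixels, amid what is visible of it).
- mark_of(camera, query): "location" ([column, row] in pixels: a listed point, or the origin of a listed thing).
The state is a dict: "t": time; "q": joint angles; "qd": joint speeds; "joint_efforts": joint torques, N m; "eef_pos": TCP position; "ee_rot": TCP orientation; "force": force on the tool from outside, world axes, zero at the start; "moment": the same for the moment, N m; "width": finger opening in m; "gripper_force": force on a finger pad.
Only numpy, scipy, OpenCV 4.12 (cv2) and the standard library are available. Lean on these libraries where they do the work, as an engineer would, in place of code of your own. Each camera call takes 0.05 s, during which the arm holds its last target. There are 200 camera calls.

## Working session

There is one attempt and no reset: what is moved stays moved. The work goes in short steps, Python scripts to look and compute and a shell command to move; the robot and the scene stay as the last step left them, time stands still between calls to the robot, and variables do not carry over. Pictures are saved under pics/ and viewed, at most 10 in all, crops included, and the job is handed in when it is done.

```bash
mkdir -p pics; cat > h.py <<'E'
import numpy as np, cv2
from station import *
def save(n,f): cv2.imwrite(f,cv2.cvtColor(grab_frame(n),cv2.COLOR_RGB2BGR))
def ray(n,uv,z):
    c=calibration(n);E=np.array(c["extrinsics"]);R,t=E[:3,:3],E[:3,3]
    d=R.T@np.array([(uv[0]-c["cx"])/c["fx"],(uv[1]-c["cy"])/c["fy"],1]);o=-R.T@t
    return o+d*(z-o[2])/d[2]
def proj(n,p):
    c=calibration(n);E=np.array(c["extrinsics"]);q=E[:3,:3]@np.array(p)+E[:3,3]
    return np.array([c["fx"]*q[0]/q[2]+c["cx"],c["fy"]*q[1]/q[2]+c["cy"]])
E
python3 - <<'E'
from h import *
np.set_printoptions(precision=4,suppress=True)
s=get_state();print(s,tip_reach)
save("top","pics/t0.png");save("side","pics/s0.png")
for n in("top","side"):
    E=np.array(calibration(n)["extrinsics"]);print(n,-E[:3,:3].T@E[:3,3],E[2,:3])
for q,z in(("unit",0),("drawer_handle",.112),("drawer_floor",.021),("carrier",.021+.003),("carrier_grip",.122)):
    for n in("top","side"):
        for r in mark_of(n,q)[:2]: print(q,n,r,ray(n,r["location"],z))
E
```

```text
{'t': 0.0, 'q': array([ 1.4491,  0.3594,  0.011 , -0.0004, -1.2241, -0.2881]), 'qd': array([-0.0001, -0.0005, -0.0006, -0.002 ,  0.0016,  0.0024]), 'joint_efforts': array([ -0.0007, -58.271 ,  29.3055,   6.9973,   0.007 ,  -0.0002]), 'eef_pos': array([0.2688, 0.6187, 0.2446]), 'ee_rot': array([ 3.1399, -0.0001, -0.4099]), 'force': array([-0.2557,  0.5565, -0.4372]), 'moment': array([0.0187, 0.0025, 0.017 ]), 'gripper_force': 0.0, 'width': 0.0876060005010718} 0.019
top [ 0.3922 -0.0119  1.6264] [ 0.1121 -0.0065 -0.9937]
side [ 0.2333 -0.0841  0.9936] [ 0.3237  0.0746 -0.9432]
unit top {'location': [330.1, 216.9], 'conf': 0.59} [ 0.6496 -0.0527  0.    ]
unit side {'location': [354.0, 212.7], 'conf': 0.68} [ 0.6482 -0.0528  0.    ]
unit side {'location': [503.1, 278.6], 'conf': 0.4} [ 0.5643 -0.4174  0.    ]
drawer_handle top {'location': [329.9, 233.7], 'conf': 0.63} [ 0.5861 -0.05    0.112 ]
drawer_handle side {'location': [347.6, 218.9], 'conf': 0.6} [ 0.5845 -0.0459  0.112 ]
carrier side {'location': [394.9, 183.5], 'conf': 0.67} [ 0.7341 -0.1339  0.024 ]
carrier side {'location': [435.6, 390.5], 'conf': 0.25} [ 0.2891 -0.2967  0.024 ]
```

View pics/t0.png

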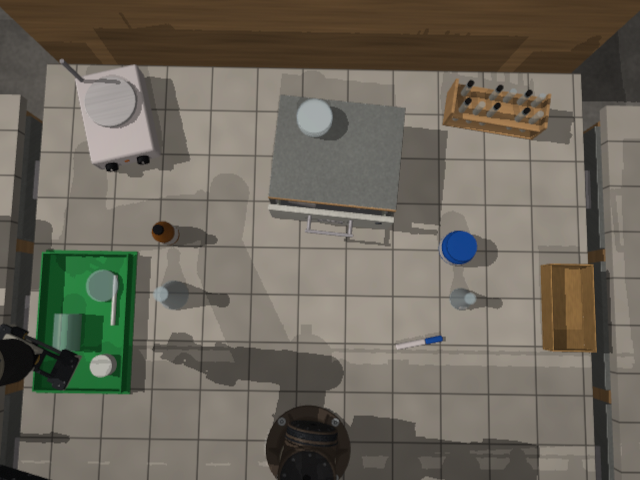

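View pics/s0.png

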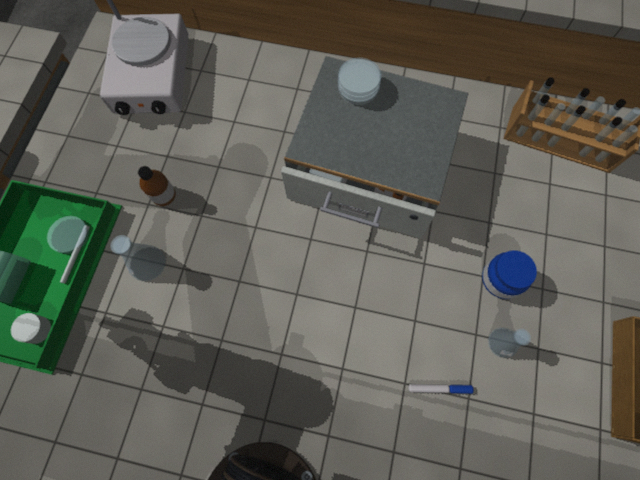

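The top view shows the drawer ajar. Its bar runs from about (307,232) to (351,237), and the carrier is on the right. The large flask and reagent bottle are on the left, the tub, small flask and marker on the right.

```bash
python3 - <<'E'
from h import *
np.set_printoptions(precision=4,suppress=True)
import cv2
im=cv2.imread("pics/t0.png");cv2.imwrite("pics/t0c.png",cv2.resize(im[190:250,255:410],None,fx=5,fy=5,interpolation=3))
for n,L in(("top",[((307,232),(351,237),.112),((281,96),(406,107),.15),((270,204),(393,212),.15)]),("side",[((325,208),(378,222),.112),((327,57),(467,94),.15),((288,161),(437,206),.15)])):
  for a,b,z in L:
    A,B=ray(n,a,z),ray(n,b,z);d=A-B;print(n,A,B,(A+B)/2,np.degrees(np.arctan2(-d[0],d[1])),np.linalg.norm(d))
E
```

```text
top [0.5896 0.0118 0.112 ] [ 0.5781 -0.107   0.112 ] [ 0.5838 -0.0476  0.112 ] -5.540462681478604 0.11932385771978617
top [0.9536 0.0883 0.15  ] [ 0.9294 -0.2495  0.15  ] [ 0.9415 -0.0806  0.15  ] -4.0959747945949765 0.3386962055889621
top [0.6575 0.1103 0.15  ] [ 0.6419 -0.2149  0.15  ] [ 0.6497 -0.0523  0.15  ] -2.75353138063259 0.3255543386345563
side [0.5983 0.0064 0.112 ] [ 0.5918 -0.1101  0.112 ] [ 0.5951 -0.0518  0.112 ] -3.1980855422748773 0.11674737820136538
side [0.956  0.0835 0.15  ] [ 0.9252 -0.2472  0.15  ] [ 0.9406 -0.0819  0.15  ] -5.316598343647746 0.3321747462008675
side [0.671  0.1037 0.15  ] [ 0.6378 -0.2205  0.15  ] [ 0.6544 -0.0584  0.15  ] -5.852469028664542 0.32580359106565615
```

View pics/t0c.png

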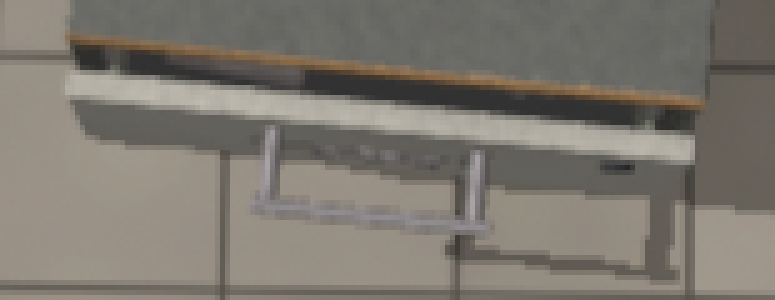

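```bash
A='{"delta_pos":[0.44,-0.93,0],"dr":[0,0,-3]}'
python3 -m handwheel '[{"delta_pos":[0.44,-0.93,0],"dr":[0,0,-3]},{"delta_pos":[0.44,-0.93,0],"dr":[0,0,-3]},{"delta_pos":[0.44,-0.93,0],"dr":[0,0,-3]},{"delta_pos":[0.44,-0.93,0],"dr":[0,0,-3]},{"delta_pos":[0.44,-0.93,0],"dr":[0,0,-3]},{"delta_pos":[0.44,-0.93,0],"dr":[0,0,-3]},{"delta_pos":[0.44,-0.93,0],"dr":[0,0,-3]},{"delta_pos":[0.44,-0.93,0],"dr":[0,0,-3]}]' 0.41 20
python3 -m handwheel '[{"delta_pos":[0.44,-0.93,0],"dr":[0,0,-3]},{"delta_pos":[0.44,-0.93,0],"dr":[0,0,-3]},{"delta_pos":[0.44,-0.93,0],"dr":[0,0,-3]},{"delta_pos":[0.44,-0.93,0],"dr":[0,0,-3]},{"delta_pos":[0.44,-0.93,0],"dr":[0,0,-3]},{"delta_pos":[0.44,-0.93,0],"dr":[0,0,-3]},{"delta_pos":[0.44,-0.93,0],"dr":[0,0,-3]},{"delta_pos":[0.44,-0.93,0],"dr":[0,0,-3]}]'
python3 -m handwheel '[{"delta_pos":[0.44,-0.93,0],"dr":[0,0,-3]},{"delta_pos":[0.44,-0.93,0],"dr":[0,0,-3]},{"delta_pos":[0.44,-0.93,0],"dr":[0,0,-3]},{"delta_pos":[0.44,-0.93,0],"dr":[0,0,-3]},{"delta_pos":[0.44,-0.93,0],"dr":[0,0,-3]},{"delta_pos":[0.44,-0.93,0],"dr":[0,0,-3]},{"delta_pos":[0.44,-0.93,0],"dr":[0,0,-3]},{"delta_pos":[0.44,-0.93,0],"dr":[0,0,-3]},{"delta_pos":[0,0,0],"dr":[0,0,0]},{"delta_pos":[0,0,0],"dr":[0,0,0]}]'
python3 - <<'E'
from h import *
np.set_printoptions(precision=4,suppress=True)
save("side","pics/s1.png");save("top","pics/t1.png")
s=get_state();print(s["q"],s["eef_pos"],s["ee_rot"],s["width"],s["t"])
for n in("top","side"):
    for r in mark_of(n,"drawer_handle")[:1]: print(n,r,ray(n,r["location"],.112))
for a,b in(((305.6,230.6),(353,236)),((268.6,197.4),(396,210.6))):
    A,B=ray("top",a,.112),ray("top",b,.112);d=A-B;print(A,B,(A+B)/2,np.degrees(np.arctan2(-d[0],d[1])),np.linalg.norm(d))
im=cv2.imread("pics/s1.png");cv2.imwrite("pics/s1c.png",cv2.resize(im[120:270,260:460],None,fx=4,fy=4,interpolation=3))
E
```

```text
t: 1.4
eef_pos: [0.3749, 0.3947, 0.2458]
ee_rot: [-3.141, 0.0, -0.831]
force: [0.8, 0.3, 0.4]
width: 0.0297
gripper_force: 0.0
t: 2.2
eef_pos: [0.4805, 0.1715, 0.2459]
ee_rot: [-3.141, 0.0, -1.25]
force: [-0.0, -0.1, 0.4]
width: 0.026
gripper_force: 0.0
t: 3.2
eef_pos: [0.5857, -0.0512, 0.2453]
ee_rot: [3.141, -0.0, -1.668]
force: [-0.4, 1.2, -1.3]
width: 0.0258
gripper_force: 0.0
[ 0.247   0.216  -0.1868 -0.0002 -1.1679 -0.342 ] [ 0.5855 -0.0501  0.2456] [ 3.1416  0.0002 -1.6658] 0.0258744557723866 3.3
top {'location': [173.5, 296.5], 'conf': 0.41} [0.4108 0.363  0.112 ]
[0.5933 0.0156 0.112 ] [ 0.5809 -0.1124  0.112 ] [ 0.5871 -0.0484  0.112 ] -5.557420792605548 0.12857960258669818
[0.6824 0.1177 0.112 ] [ 0.6523 -0.2283  0.112 ] [ 0.6673 -0.0553  0.112 ] -4.978416481522836 0.34725669126126596
```

View pics/s1c.png

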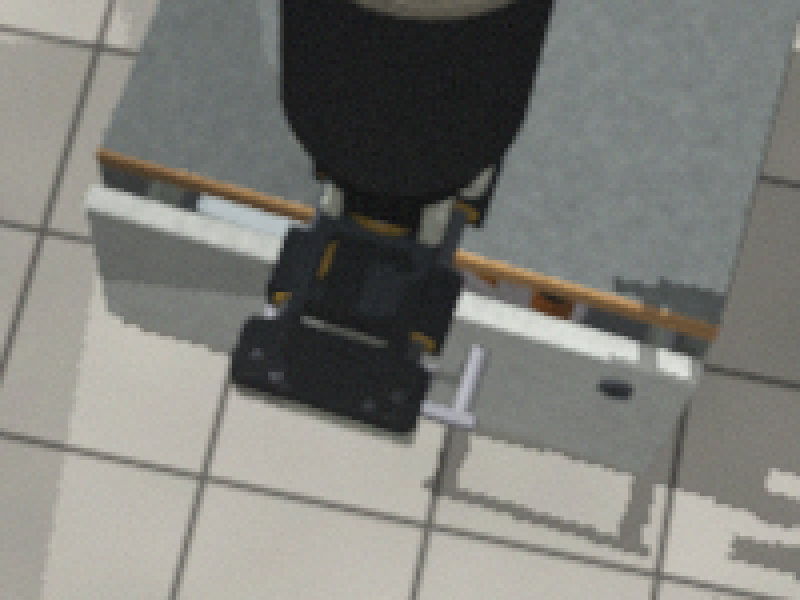

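The bar's right end is at about (379,225) in the full side image, in line with the fingers. I'm descending now.

```bash
python3 -m handwheel '[{"delta_pos":[0,0,-0.6],"dr":[0,0,0]},{"delta_pos":[0,0,-0.6],"dr":[0,0,0]},{"delta_pos":[0,0,-0.6],"dr":[0,0,0]},{"delta_pos":[0.03,0,-0.6],"dr":[0,0,0]},{"delta_pos":[0,0,-0.5],"dr":[0,0,0]},{"delta_pos":[0,0,-0.4],"dr":[0,0,0]},{"delta_pos":[0,0,-0.4],"dr":[0,0,0]},{"delta_pos":[0,0,-0.3],"dr":[0,0,0]},{"delta_pos":[0,0,-0.3],"dr":[0,0,0]},{"delta_pos":[0,0,0],"dr":[0,0,0]}]'
python3 -m handwheel '[{"delta_pos":[0,0,0],"dr":[0,0,0]},{"delta_pos":[0,0,0],"dr":[0,0,0]},{"delta_pos":[0,0,0],"dr":[0,0,0]},{"delta_pos":[0,0,0],"dr":[0,0,0]},{"delta_pos":[0,0,0],"dr":[0,0,0]},{"delta_pos":[0,0,0],"dr":[0,0,0]}]' 1 25
```

```text
t: 4.4
eef_pos: [0.586, -0.0505, 0.1153]
ee_rot: [3.14, -0.0, -1.667]
force: [-0.0, 0.1, -0.2]
width: 0.0257
gripper_force: 0.0
t: 5.0
eef_pos: [0.5871, -0.0505, 0.1171]
ee_rot: [-3.14, 0.0, -1.666]
force: [0.0, 0.3, 4.4]
width: 0.0079
gripper_force: 25.0
```

```bash
python3 -m handwheel '[{"delta_pos":[-0.2,0.02,0],"dr":[0,0,0]},{"delta_pos":[-0.4,0.04,0],"dr":[0,0,0]},{"delta_pos":[-0.5,0.045,0],"dr":[0,0,0]},{"delta_pos":[-0.5,0.045,0],"dr":[0,0,0]},{"delta_pos":[-0.5,0.045,0],"dr":[0,0,0]},{"delta_pos":[-0.5,0.05,0],"dr":[0,0,0]},{"delta_pos":[-0.5,0.05,0],"dr":[0,0,0]}]'
python3 -m handwheel '[{"delta_pos":[-0.5,0.045,0],"dr":[0,0,0]},{"delta_pos":[-0.5,0.045,0],"dr":[0,0,0]},{"delta_pos":[-0.5,0.045,0],"dr":[0,0,0]},{"delta_pos":[-0.5,0.05,0],"dr":[0,0,0]},{"delta_pos":[-0.4,0.04,0],"dr":[0,0,0]},{"delta_pos":[-0.3,0.03,0],"dr":[0,0,0]},{"delta_pos":[-0.2,0.02,0],"dr":[0,0,0]},{"delta_pos":[0,0,0],"dr":[0,0,0]},{"delta_pos":[0,0,0],"dr":[0,0,0]}]'
python3 - <<'E'
from h import *
np.set_printoptions(precision=4,suppress=True)
save("side","pics/s2.png");save("top","pics/t2.png")
s=get_state();print(s["q"],s["eef_pos"],s["ee_rot"],s["force"],s["t"])
for q,z in(("drawer_handle",.112),("carrier",.021),("carrier_grip",.119),("unit",0),("vial0",.024),("tip_box",.021)):
  for n in("top","side"):
    for r in mark_of(n,q)[:2]: print(q,n,r,ray(n,r["location"],z))
im=cv2.imread("pics/s2.png");cv2.imwrite("pics/s2c.png",cv2.resize(im[130:330,260:480],None,fx=3,fy=3,interpolation=3))
E
```

```text
t: 5.7
eef_pos: [0.493, -0.042, 0.1171]
ee_rot: [-3.14, -0.0, -1.666]
force: [2.0, -2.8, 5.3]
width: 0.0077
gripper_force: 25.0
t: 6.6
eef_pos: [0.4055, -0.0341, 0.1171]
ee_rot: [3.141, -0.001, -1.666]
force: [-3.0, -3.4, 10.4]
width: 0.0075
gripper_force: 25.0
[ 0.4074  0.0454 -0.7279  0.001  -0.7984 -0.5033] [ 0.4056 -0.0341  0.1171] [ 3.1412 -0.001  -1.666 ] [-1.5238 -2.8585 10.5475] 6.7
carrier top {'location': [355.9, 252.5], 'conf': 0.73} [ 0.545  -0.1271  0.021 ]
carrier side {'location': [377.3, 241.4], 'conf': 0.74} [ 0.5814 -0.1201  0.021 ]
carrier side {'location': [373.9, 255.4], 'conf': 0.67} [ 0.5467 -0.1188  0.021 ]
carrier_grip top {'location': [354.1, 244.9], 'conf': 0.95} [ 0.5561 -0.1151  0.119 ]
carrier_grip top {'location': [344.7, 250.9], 'conf': 0.21} [ 0.5395 -0.0901  0.119 ]
carrier_grip side {'location': [378.7, 241.9], 'conf': 0.92} [ 0.5459 -0.1195  0.119 ]
unit top {'location': [333.4, 217.2], 'conf': 0.77} [ 0.6489 -0.0623  0.    ]
unit top {'location': [356.1, 244.0], 'conf': 0.74} [ 0.5717 -0.129   0.    ]
unit side {'location': [354.1, 211.3], 'conf': 0.61} [ 0.6518 -0.0522  0.    ]
vial0 top {'location': [343.5, 259.6], 'conf': 0.59} [ 0.5239 -0.0919  0.024 ]
vial0 top {'location': [352.9, 261.9], 'conf': 0.56} [ 0.5178 -0.1186  0.024 ]
vial0 side {'location': [163.0, 194.6], 'conf': 0.74} [0.5832 0.3993 0.024 ]
vial0 side {'location': [381.4, 254.2], 'conf': 0.72} [ 0.5522 -0.1348  0.024 ]
tip_box top {'location': [300.6, 248.8], 'conf': 0.8} [0.5529 0.0305 0.021 ]
tip_box top {'location': [170.5, 236.8], 'conf': 0.68} [0.5809 0.4017 0.021 ]
```

View pics/s2c.png

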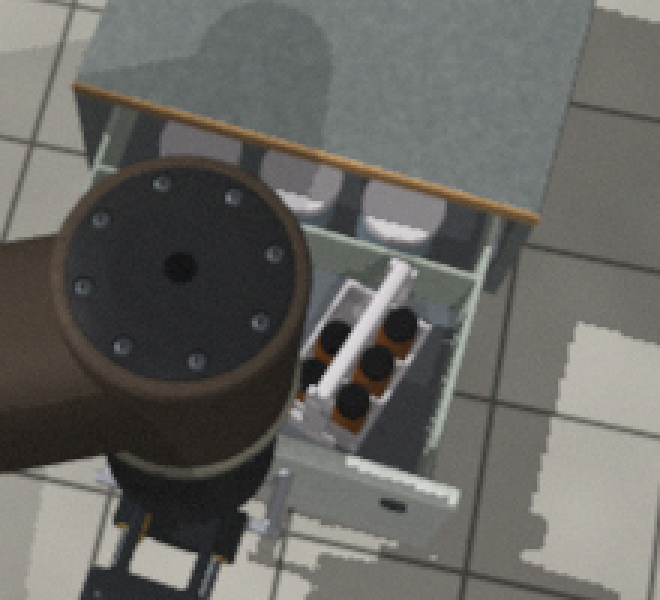

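The drawer is well out. The carrier is on the right, with its bar running from about (366,263) to (393,219) in the side image. The bar and five vials are visible.

```bash
python3 -m handwheel '[{"delta_pos":[0,0,0],"dr":[0,0,0]},{"delta_pos":[0,0,0],"dr":[0,0,0]},{"delta_pos":[0,0,0],"dr":[0,0,0]},{"delta_pos":[0,0,0],"dr":[0,0,0]},{"delta_pos":[0,0,0.3],"dr":[0,0,0]},{"delta_pos":[0,0,0.7],"dr":[0,0,0]},{"delta_pos":[0,0,1],"dr":[0,0,0]},{"delta_pos":[0,0,1],"dr":[0,0,0]},{"delta_pos":[0,0,1],"dr":[0,0,0]},{"delta_pos":[0,0,0.4],"dr":[0,0,0]}]' 0.4 25
python3 -m handwheel '[{"delta_pos":[0,1,0],"dr":[0,0,-5]},{"delta_pos":[0,1,0],"dr":[0,0,-5]},{"delta_pos":[0,1,0],"dr":[0,0,-5]},{"delta_pos":[0,1,0],"dr":[0,0,-5]},{"delta_pos":[0,0,0],"dr":[0,0,0]}]' 
python3 - <<'E'
from h import *
np.set_printoptions(precision=4,suppress=True)
save("side","pics/s3.png");save("top","pics/t3.png")
s=get_state();print(s["q"],s["eef_pos"],s["ee_rot"],s["force"],s["t"])
for q,z in(("drawer_handle",.112),("drawer_floor",.021),("carrier",.021),("carrier_grip",.119),("tip_box",.021)):
  for n in("top","side"):
    for r in mark_of(n,q)[:2]: print(q,n,r,ray(n,r["location"],z))
a=cv2.imread("pics/s3.png")[180:300,310:430];b=cv2.imread("pics/t3.png")[190:310,300:420]
cv2.imwrite("pics/c3.png",np.hstack([cv2.resize(i,(400,400),interpolation=3) for i in(a,b)]))
E
```

```text
t: 8.3
eef_pos: [0.4077, -0.0332, 0.252]
ee_rot: [-3.137, 0.001, -1.666]
force: [-0.4, 0.5, -0.7]
width: 0.0259
gripper_force: 0.0
t: 8.8
eef_pos: [0.4066, 0.0889, 0.2486]
ee_rot: [3.141, 0.0, -2.016]
force: [-0.5, 0.1, -0.6]
width: 0.0261
gripper_force: 0.0
[ 0.6904 -0.0895 -0.5129 -0.0002 -1.1481 -1.1326] [0.4063 0.0869 0.2485] [ 3.1411 -0.0006 -2.013 ] [-0.022  -0.3168 -0.0057] 8.9
drawer_handle top {'location': [319.9, 303.5], 'conf': 0.64} [ 0.3986 -0.0261  0.112 ]
drawer_handle top {'location': [361.4, 244.2], 'conf': 0.59} [ 0.5591 -0.1352  0.112 ]
drawer_handle side {'location': [321.1, 300.1], 'conf': 0.83} [ 0.4026 -0.0305  0.112 ]
drawer_floor top {'location': [328.8, 231.8], 'conf': 0.59} [ 0.6031 -0.0491  0.021 ]
drawer_floor top {'location': [355.0, 246.1], 'conf': 0.37} [ 0.5633 -0.1244  0.021 ]
drawer_floor side {'location': [347.0, 228.4], 'conf': 0.67} [ 0.5972 -0.0456  0.021 ]
carrier top {'location': [354.8, 253.3], 'conf': 0.9} [ 0.5427 -0.124   0.021 ]
carrier top {'location': [296.5, 249.3], 'conf': 0.7} [0.5513 0.0422 0.021 ]
carrier side {'location': [374.6, 252.8], 'conf': 0.56} [ 0.5531 -0.1192  0.021 ]
carrier side {'location': [382.3, 253.8], 'conf': 0.18} [ 0.5546 -0.1368  0.021 ]
carrier_grip top {'location': [357.7, 246.2], 'conf': 0.81} [ 0.5527 -0.1247  0.119 ]
carrier_grip top {'location': [418.9, 342.9], 'conf': 0.56} [ 0.2999 -0.2879  0.119 ]
carrier_grip side {'location': [346.1, 230.6], 'conf': 0.7} [ 0.5553 -0.0486  0.119 ]
carrier_grip side {'location': [378.2, 242.6], 'conf': 0.67} [ 0.5442 -0.1188  0.119 ]
tip_box top {'location': [297.6, 252.1], 'conf': 0.59} [0.5434 0.0389 0.021 ]
tip_box side {'location': [307.7, 236.9], 'conf': 0.57} [0.5567 0.0385 0.021 ]
tip_box side {'location': [505.2, 279.3], 'conf': 0.24} [ 0.5567 -0.4151  0.021 ]
```

View pics/c3.png

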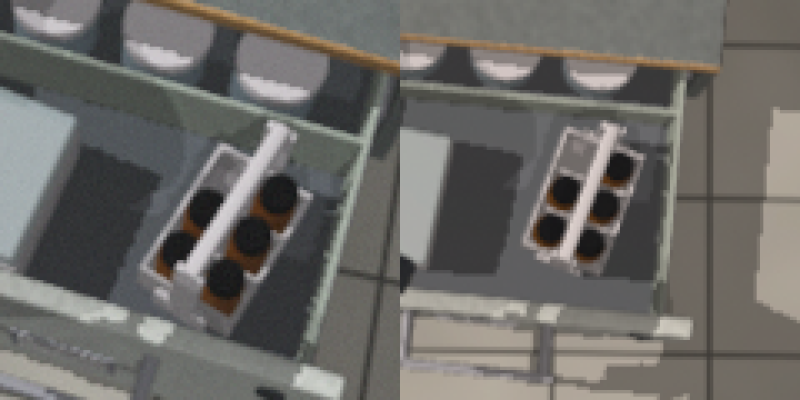

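The crops show the full bar and the empty well at its rear-left. Bar ends in the crops are (278,130) and (190,265) in the side view, and (210,128) and (168,258) in the top view.

```bash
python3 - <<'E'
from h import *
np.set_printoptions(precision=4,suppress=True)
for n,o,a,b in(("side",(310,180),(278,130),(190,265)),("top",(300,190),(210,128),(168,258))):
    A,B=[ray(n,np.array(o)+.3*np.array(p),.124) for p in(a,b)];d=A-B
    print(n,A,B,(A+B)/2,np.degrees(np.arctan2(d[1],d[0])),np.linalg.norm(d))
E
```

```text
side [ 0.6007 -0.1399  0.124 ] [ 0.5018 -0.1031  0.124 ] [ 0.5513 -0.1215  0.124 ] -20.412144772981705 0.10547857505249393
top [ 0.6004 -0.1382  0.124 ] [ 0.4952 -0.1055  0.124 ] [ 0.5478 -0.1218  0.124 ] -17.273383623521998 0.11010595285239917
```

```bash
python3 -m handwheel '[{"delta_pos":[0.39,-0.58,0],"dr":[0,0,-7]},{"delta_pos":[0.39,-0.58,0],"dr":[0,0,-7]},{"delta_pos":[0.39,-0.58,0],"dr":[0,0,-7]},{"delta_pos":[0.39,-0.58,0],"dr":[0,0,-7]},{"delta_pos":[0.39,-0.58,0],"dr":[0,0,-7]},{"delta_pos":[0.39,-0.58,0],"dr":[0,0,-7]}]' 0 30
python3 -m handwheel '[{"delta_pos":[0.39,-0.58,0],"dr":[0,0,-7]},{"delta_pos":[0.39,-0.58,0],"dr":[0,0,-7]},{"delta_pos":[0.39,-0.58,0],"dr":[0,0,-7]},{"delta_pos":[0.39,-0.58,0],"dr":[0,0,-7]},{"delta_pos":[0.39,-0.58,0],"dr":[0,0,-7]},{"delta_pos":[0.39,-0.58,0],"dr":[0,0,-7]},{"delta_pos":[0,0,0],"dr":[0,0,0]},{"delta_pos":[0,0,0],"dr":[0,0,0]},{"delta_pos":[0,0,0],"dr":[0,0,0]}]'
python3 - <<'E'
from h import *
s=get_state();print(s["q"],s["eef_pos"],s["ee_rot"],s["t"],s["width"])
save("side","pics/s4.png")
cv2.imwrite("pics/s4c.png",cv2.resize(cv2.imread("pics/s4.png")[150:310,290:470],None,fx=3.5,fy=3.5,interpolation=3))
E
```

```text
t: 10.0
eef_pos: [0.4773, -0.0187, 0.2485]
ee_rot: [3.142, 0.0, -2.754]
force: [-0.1, 1.1, 0.5]
width: 0.0441
gripper_force: 0.0
t: 10.9
eef_pos: [0.5467, -0.122, 0.2485]
ee_rot: [3.142, -0.0, 2.803]
force: [-0.4, -0.0, 0.8]
width: 0.0436
gripper_force: 0.0
[ 1.29903860e-01  1.68695643e-01 -2.40166878e-01 -1.61817716e-04
 -1.16219858e+00 -2.03910280e+00] [ 0.5466907  -0.12195658  0.24847905] [ 3.14157968e+00 -3.03293414e-04  2.80312572e+00] 10.9 0.04355605669642323
```

View pics/s4c.png

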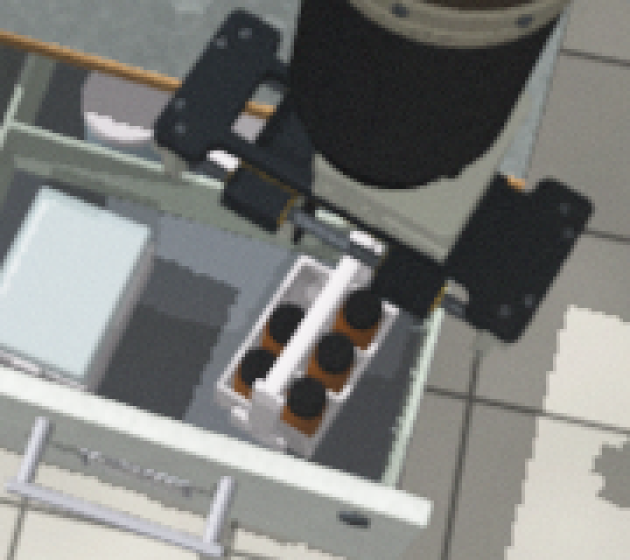

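The fingers straddle the bar line and the alignment is right. I'm descending and gripping.

```bash
python3 -m handwheel '[{"delta_pos":[0,0.02,-0.5],"dr":[0,0,0]},{"delta_pos":[0,0,-0.6],"dr":[0,0,0]},{"delta_pos":[0,0,-0.6],"dr":[0,0,0]},{"delta_pos":[0,0,-0.6],"dr":[0,0,0]},{"delta_pos":[0,0,-0.5],"dr":[0,0,0]},{"delta_pos":[0,0,-0.5],"dr":[0,0,0]},{"delta_pos":[0,0,-0.4],"dr":[0,0,0]},{"delta_pos":[0,0,-0.3],"dr":[0,0,0]},{"delta_pos":[0,0,-0.25],"dr":[0,0,0]},{"delta_pos":[0,0,0],"dr":[0,0,0]}]'
python3 -m handwheel '[{"delta_pos":[0,0,0],"dr":[0,0,0]},{"delta_pos":[0,0,0],"dr":[0,0,0]},{"delta_pos":[0,0,0],"dr":[0,0,0]}]' 0.55
python3 -m handwheel '[{"delta_pos":[0,0,0],"dr":[0,0,0]},{"delta_pos":[0,0,0],"dr":[0,0,0]},{"delta_pos":[0,0,0],"dr":[0,0,0]},{"delta_pos":[0,0,0],"dr":[0,0,0]},{"delta_pos":[0,0,0],"dr":[0,0,0]},{"delta_pos":[0,0,0],"dr":[0,0,0]}]' 1 35
```

```text
t: 11.95
eef_pos: [0.5466, -0.1215, 0.1203]
ee_rot: [-3.141, -0.001, 2.802]
force: [-0.5, -0.2, -0.3]
width: 0.0438
gripper_force: 0.0
t: 12.25
eef_pos: [0.5474, -0.1216, 0.1216]
ee_rot: [3.141, 0.001, 2.802]
force: [0.6, 0.2, -0.1]
width: 0.0256
gripper_force: 0.0
t: 12.85
eef_pos: [0.5472, -0.1215, 0.1212]
ee_rot: [3.141, 0.0, 2.802]
force: [0.1, 1.5, 1.5]
width: 0.0114
gripper_force: 35.0
```

```bash
python3 -m handwheel '[{"delta_pos":[0,0,0.05],"dr":[0,0,0]},{"delta_pos":[0,0,0.1],"dr":[0,0,0]},{"delta_pos":[0,0,0.15],"dr":[0,0,0]},{"delta_pos":[0,0,0.2],"dr":[0,0,0]},{"delta_pos":[0,0,0.2],"dr":[0,0,0]},{"delta_pos":[0,0,0.15],"dr":[0,0,0]},{"delta_pos":[0,0,0.1],"dr":[0,0,0]},{"delta_pos":[0,0,0.05],"dr":[0,0,0]},{"delta_pos":[0,0,0],"dr":[0,0,0]}]'
python3 - <<'E'
from h import *
s=get_state();print(s["q"],s["eef_pos"],s["ee_rot"],s["force"],s["moment"],s["t"],s["width"])
save("side","pics/s5.png")
cv2.imwrite("pics/s5c.png",cv2.resize(cv2.imread("pics/s5.png")[150:310,290:470],None,fx=3.5,fy=3.5,interpolation=3))
E
```

```text
t: 13.75
eef_pos: [0.5471, -0.1216, 0.1513]
ee_rot: [3.141, 0.0, 2.802]
force: [0.1, 0.4, -3.3]
width: 0.0116
gripper_force: 35.0
[ 1.30534969e-01  2.52571441e-01 -3.71741542e-01 -2.05976643e-05
 -9.46144583e-01 -2.04133416e+00] [ 0.54708935 -0.12161702  0.15127613] [3.14142418e+00 2.94369050e-04 2.80157772e+00] [ 0.11382504  0.36616243 -3.34133435] [ 0.018721   -0.17614808  0.00707146] 13.75 0.011589697418539123
```

View pics/s5c.png

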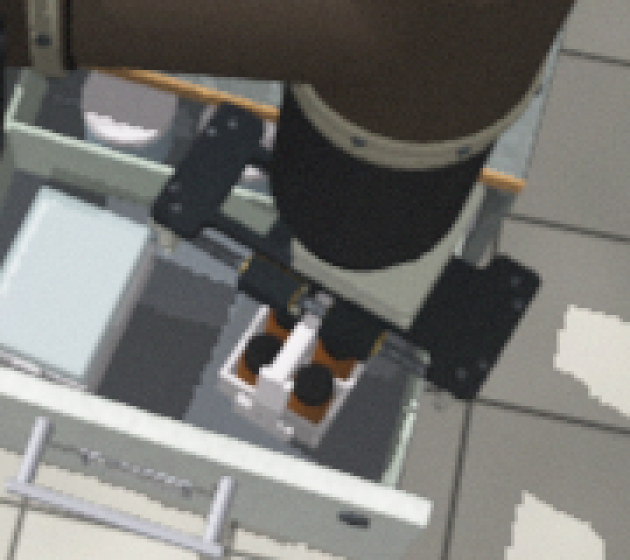

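The carrier is off the floor and looks level, with the vials in their wells. The load reads about 0.33 kg. The moment seems high, so I'm tightening the grip and rechecking.

```bash
python3 -m handwheel '[{"delta_pos":[0,0,0],"dr":[0,0,0]},{"delta_pos":[0,0,0],"dr":[0,0,0]},{"delta_pos":[0,0,0],"dr":[0,0,0]}]' 1 55
python3 - <<'E'
from h import *
s=get_state();print(s["eef_pos"],s["force"],s["moment"])
E
python3 -m handwheel '[{"delta_pos":[0,0,0.1],"dr":[0,0,0]},{"delta_pos":[0,0,0.15],"dr":[0,0,0]},{"delta_pos":[0,0,0.2],"dr":[0,0,0]},{"delta_pos":[0,0,0.25],"dr":[0,0,0]},{"delta_pos":[0,0,0.3],"dr":[0,0,0]},{"delta_pos":[0,0,0.3],"dr":[0,0,0]},{"delta_pos":[0,0,0.25],"dr":[0,0,0]},{"delta_pos":[0,0,0.15],"dr":[0,0,0]},{"delta_pos":[0,0,0.05],"dr":[0,0,0]},{"delta_pos":[0,0,0],"dr":[0,0,0]}]'
python3 - <<'E'
from h import *
s=get_state();print(s["eef_pos"],s["force"],s["moment"])
save("side","pics/s6.png");save("top","pics/t6.png")
a=cv2.imread("pics/s6.png")[180:330,310:460];b=cv2.imread("pics/t6.png")[180:330,280:430]
cv2.imwrite("pics/c6.png",np.hstack([cv2.resize(i,(400,400),interpolation=3) for i in(a,b)]))
E
```

```text
t: 14.1
eef_pos: [0.5469, -0.1216, 0.1509]
ee_rot: [-3.141, -0.0, 2.802]
force: [-0.2, -0.2, -2.6]
width: 0.0114
gripper_force: 55.0
[ 0.54694054 -0.12163151  0.1508645 ] [-0.15624517 -0.15071501 -2.58147841] [ 0.03545181 -0.18239362  0.01758726]
t: 15.1
eef_pos: [0.547, -0.1216, 0.2037]
ee_rot: [3.141, 0.0, 2.802]
force: [-0.2, -0.1, -3.6]
width: 0.0113
gripper_force: 55.0
[ 0.54701283 -0.12159206  0.20366402] [-0.18897878 -0.0567691  -3.55739042] [ 0.04589782 -0.14678428 -0.00777667]
```

View pics/c6.png

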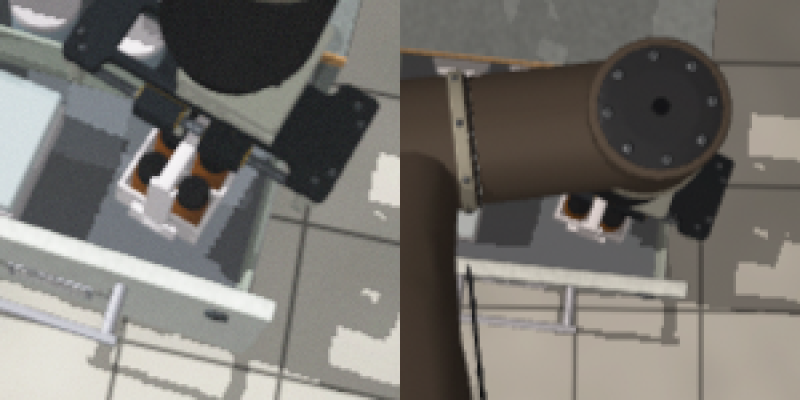

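It still looks level with the vials standing, and the lift is straight. I'll do the rest of the lift.

```bash
python3 -m handwheel '[{"delta_pos":[0,0,0.1],"dr":[0,0,0]},{"delta_pos":[0,0,0.2],"dr":[0,0,0]},{"delta_pos":[0,0,0.3],"dr":[0,0,0]},{"delta_pos":[0,0,0.4],"dr":[0,0,0]},{"delta_pos":[0,0,0.4],"dr":[0,0,0]},{"delta_pos":[0,0,0.4],"dr":[0,0,0]},{"delta_pos":[0,0,0.4],"dr":[0,0,0]},{"delta_pos":[0,0,0.4],"dr":[0,0,0]},{"delta_pos":[0,0,0.3],"dr":[0,0,0]},{"delta_pos":[0,0,0.2],"dr":[0,0,0]}]'
python3 -m handwheel '[{"delta_pos":[0,0,0.1],"dr":[0,0,0]},{"delta_pos":[0,0,0.05],"dr":[0,0,0]},{"delta_pos":[0,0,0],"dr":[0,0,0]},{"delta_pos":[0,0,0],"dr":[0,0,0]},{"delta_pos":[0,0,0],"dr":[0,0,0]},{"delta_pos":[0,0,0],"dr":[0,0,0]},{"delta_pos":[0,0,0],"dr":[0,0,0]},{"delta_pos":[0,0,0],"dr":[0,0,0]},{"delta_pos":[0,0,0],"dr":[0,0,0]},{"delta_pos":[0,0,0],"dr":[0,0,0]}]'
python3 - <<'E'
from h import *
np.set_printoptions(precision=4,suppress=True)
s=get_state();print(s["eef_pos"],s["force"],s["moment"])
save("side","pics/s7.png");save("top","pics/t7.png")
z=s["eef_pos"][2]-.002
for q,h in(("carrier",z-.098),("carrier_grip",z),("drawer_handle",.112),("tip_box",.021)):
  for n in("top","side"):
    for r in mark_of(n,q)[:1]: print(q,n,r,ray(n,r["location"],h))
# predicted corners of the level carrier
R=np.deg2rad(-19.4);c,S=np.cos(R),np.sin(R);o=np.array([.5495,-.1215]) 
im=cv2.imread("pics/s7.png");big=cv2.resize(im[200:340,290:450],None,fx=5,fy=5)[:600]
def P(x,y,h):
    p=proj("side",[*(o+[c*x-S*y,S*x+c*y]),h]);return tuple(int(v) for v in (p-[290,200])*5)
for a,b in(((-52.5,-35.5,0),(-52.5,35.5,0)),((-52.5,-35.5,36),(-52.5,35.5,36)),((-58.5,-6,105),(-58.5,6,105)),((-52.5,35.5,36),(52.5,35.5,36)),((-52.5,-35.5,36),(52.5,-35.5,36))):
    cv2.line(big,P(a[0]/1e3,a[1]/1e3,z-.098+a[2]/1e3),P(b[0]/1e3,b[1]/1e3,z-.098+b[2]/1e3),(0,0,255),1)
cv2.imwrite("pics/s7c.png",big)
E
```

```text
t: 16.2
eef_pos: [0.5472, -0.1216, 0.2977]
ee_rot: [3.141, 0.001, 2.802]
force: [-0.3, 0.1, -3.0]
width: 0.0115
gripper_force: 55.0
t: 17.2
eef_pos: [0.547, -0.1216, 0.3011]
ee_rot: [3.142, 0.0, 2.802]
force: [-0.1, -0.1, -3.3]
width: 0.0115
gripper_force: 55.0
[ 0.547  -0.1216  0.3011] [-0.1371 -0.0627 -3.2638] [ 0.0126 -0.1866  0.0417]
carrier top {'location': [363.3, 242.1], 'conf': 0.63} [ 0.5547 -0.1327  0.2011]
carrier side {'location': [384.6, 228.1], 'conf': 0.82} [ 0.5462 -0.122   0.2011]
carrier_grip top {'location': [361.5, 238.6], 'conf': 0.57} [ 0.5517 -0.1201  0.2991]
carrier_grip side {'location': [391.9, 210.1], 'conf': 0.7} [ 0.5421 -0.1234  0.2991]
drawer_handle top {'location': [320.8, 298.4], 'conf': 0.95} [ 0.4121 -0.0283  0.112 ]
drawer_handle side {'location': [388.8, 207.3], 'conf': 0.74} [ 0.6301 -0.1264  0.112 ]
tip_box top {'location': [299.3, 252.1], 'conf': 0.68} [0.5434 0.034  0.021 ]
tip_box side {'location': [309.4, 235.9], 'conf': 0.93} [0.5599 0.0353 0.021 ]
```

View pics/s7c.png

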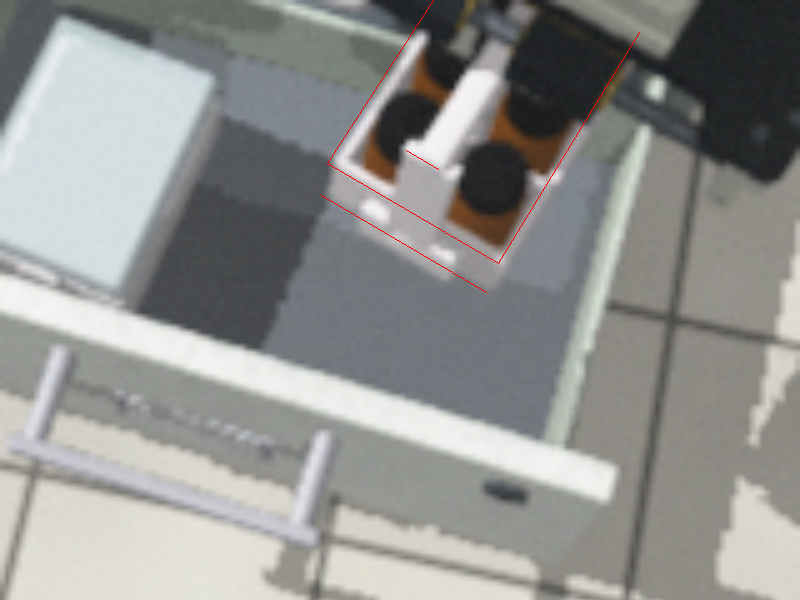

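The level-carrier overlay matches within 1–2 px. The vials are standing, the underside is at about 0.20 m, and the tip box is in the open drawer. I'll hold here.

```bash
Z='{"delta_pos":[0,0,0],"dr":[0,0,0]}'; 
python3 -m handwheel '[{"delta_pos":[0,0,0],"dr":[0,0,0]},{"delta_pos":[0,0,0],"dr":[0,0,0]},{"delta_pos":[0,0,0],"dr":[0,0,0]},{"delta_pos":[0,0,0],"dr":[0,0,0]},{"delta_pos":[0,0,0],"dr":[0,0,0]},{"delta_pos":[0,0,0],"dr":[0,0,0]},{"delta_pos":[0,0,0],"dr":[0,0,0]},{"delta_pos":[0,0,0],"dr":[0,0,0]},{"delta_pos":[0,0,0],"dr":[0,0,0]},{"delta_pos":[0,0,0],"dr":[0,0,0]}]'
python3 -m handwheel '[{"delta_pos":[0,0,0],"dr":[0,0,0]},{"delta_pos":[0,0,0],"dr":[0,0,0]},{"delta_pos":[0,0,0],"dr":[0,0,0]},{"delta_pos":[0,0,0],"dr":[0,0,0]},{"delta_pos":[0,0,0],"dr":[0,0,0]},{"delta_pos":[0,0,0],"dr":[0,0,0]},{"delta_pos":[0,0,0],"dr":[0,0,0]},{"delta_pos":[0,0,0],"dr":[0,0,0]},{"delta_pos":[0,0,0],"dr":[0,0,0]},{"delta_pos":[0,0,0],"dr":[0,0,0]}]'
python3 -m handwheel '[{"delta_pos":[0,0,0],"dr":[0,0,0]},{"delta_pos":[0,0,0],"dr":[0,0,0]},{"delta_pos":[0,0,0],"dr":[0,0,0]},{"delta_pos":[0,0,0],"dr":[0,0,0]},{"delta_pos":[0,0,0],"dr":[0,0,0]},{"delta_pos":[0,0,0],"dr":[0,0,0]},{"delta_pos":[0,0,0],"dr":[0,0,0]},{"delta_pos":[0,0,0],"dr":[0,0,0]},{"delta_pos":[0,0,0],"dr":[0,0,0]},{"delta_pos":[0,0,0],"dr":[0,0,0]}]'
python3 -m handwheel '[{"delta_pos":[0,0,0],"dr":[0,0,0]},{"delta_pos":[0,0,0],"dr":[0,0,0]},{"delta_pos":[0,0,0],"dr":[0,0,0]},{"delta_pos":[0,0,0],"dr":[0,0,0]},{"delta_pos":[0,0,0],"dr":[0,0,0]}]'
python3 -c "from station import job_done;print(job_done())"
```

```text
t: 18.7
eef_pos: [0.547, -0.1216, 0.3011]
ee_rot: [-3.142, -0.0, 2.802]
force: [0.1, 0.9, -3.8]
width: 0.0113
gripper_force: 55.0
t: 19.7
eef_pos: [0.5471, -0.1216, 0.3011]
ee_rot: [-3.142, 0.0, 2.802]
force: [-0.0, 0.2, -3.9]
width: 0.0115
gripper_force: 55.0
t: 20.7
eef_pos: [0.547, -0.1216, 0.301]
ee_rot: [-3.142, -0.0, 2.802]
force: [-0.3, 0.8, -4.4]
width: 0.0113
gripper_force: 55.0
t: 21.2
eef_pos: [0.5471, -0.1216, 0.3011]
ee_rot: [3.142, 0.0, 2.802]
force: [-0.3, 1.0, -3.0]
width: 0.0116
gripper_force: 55.0
the job is handed in; nothing more can be done
None
```

Job handed in at 21.2 s: the drawer is open about 18 cm, and the carrier was held level for over 4 s with its underside about 5 cm above the unit's top and is still gripped; the tip box is still in the drawer, and I saw no contact with the glassware, though I took no final check picture of the bench.

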